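Probe the vent box gaps with the turner and release its cover

ROBOT

A 7-joint arm with a two-finger parallel gripper is mounted at the origin on the work surface. World frame = base frame: x ahead of the robot, y to its left, z up, the work surface at z = 0. Lengths are in m, angles in rad, forces in N, time in s.
With the tool pointing down it reaches from about 0.35 to 0.9 m from the base axis. Payload 8.1 kg.
Tool frame: the origin (TCP) lies midway between the tips of the shut fingers; the grasp point (between the pads) lies 19 mm behind it; x points along the fingers, y is the direction in which the jaws open and shut, and the axes are right-handed (so a half turn about x gives the same grasp; the last joint's range is limited). The gripper opens to 92 mm and grips with 3 to 60 N. Pads are 19 mm wide; open, the fingers measure 130 mm over their backs; the gripper's body (75 mm by 190 mm) begins 47 mm behind the grasp point.
Start: joints at [1.246, 0.434, 0.025, 1.573, -0.012, 1.134, -0.075], TCP at [0.137, -0.61, 0.227] pointing down, gripper open.
Joint ranges: [-2.62, 2.62], [-0.44, 2.09], [-1.27, 1.32], [0.08, 2.57], [-1.32, 4.46], [0.12, 2], [-2.74, 2.74]. Speed limits (rad/s): [2.22, 2.22, 3.01, 3.01, 3.14, 3.14, 3.14].

INTERFACE

Orientations are given as a rotation vector (axis times angle).
In Python, from cell import manip gives the robot as it stands.
- The arm moves only by the tool jog_arm, never from a script. Its argument "moves" is a list that holds one entry, the list of rows, each a list of 6 numbers: the shift along the tool's x, y, z in mm, then the turn, a rotation vector about the tool's x, y, z in rad. A call has exactly 5 rows; each row shifts and turns the commanded pose from where the row before left it, along the tool's axes as they then stand; what a row does not reach is not made up. A row lasts 1/8 s, in which the tool goes at most 62.5 mm and 10.7 degrees, less where a joint would pass 70% of its speed; a pose out of reach is approached as far as the arm can. A call with a gripper value outside its range is refused whole. "gripper" is the finger opening in mm, from 0 to 91.8, set as the call begins (left out, the last holds). The fingers move at their own pace and stop on an object; "force" is the grip in N (left out, the last holds). Time passes only in rows, so rows that do not move let the fingers close, or fill a call up. It gives the time, the measured TCP pose, the force and the opening at its end, in the units of the state.
- manip.sense(): the state, without advancing time (a new reading comes with each control period).
- manip.camera(name): name is "scene" or "top" or "wrist"; returns a dict with "frame" (384x512x3 uint8, red, green, blue), "mtx" (3x3 intrinsics, pixels), "camera_from_world" (4x4, takes a point from world to camera coordinates). Camera axes: x right, y down, z forward; pixel columns grow to the right and rows downward; lengths in m; the calibration is good to about 2 mm. A picture is of the moment at which its call begins. There is no depth.
- manip.job_done(): hands the job in, once; it reports no verdict.
Trained networks look in a picture, given as the dict that the camera call returned (one of the last four; its "shot" number tells which), for a name from the list of things; names that differ only in an ending like _2 or _b are one class to them, and where a whole thing is asked for, a point or a joint stands for the part that bears it (a point fixed in the world has none). Each returns a list of dicts, best first, with "conf" (0 to 1); they miss things now and then, are a little off and sometimes report something else, mostly with a low value. They report only what shows in the picture. A call takes as long as a camera call.
- manip.look_for(thing, picture): "position" ([column, row] in pixels, amid what is visible of it).
The state is a dict: "clock": time; "qpos": joint angles; "joint_vel": joint speeds; "effort": joint torques, N m; "tool_pos": TCP position; "tcp_rot": TCP orientation; "ft_force": force on the tool from outside, world axes, zero at the start; "moment": the same for the moment, N m; "gripper_width": finger opening in m.
Only numpy, scipy, OpenCV 4.12 (cv2) and the standard library are available. Lean on these libraries where they do the work, as an engineer would, in place of code of your own. Each camera call takes 0.05 s, during which the arm holds its last target.

TASK

Under the front edge of the steel vent box are two low gaps: one is blind, and deep in the other sits the catch of the cover, and you cannot see which is which. Take the black slotted turner by its handle, slide its blade flat along the counter into a gap to feel whether it jams or goes deep, try the other if it jams, and push the catch fully home so that the cover tips up. Draw the turner out and lay it back along the blue spoon rest, leaving the raised cover untouched and the other kitchen things where they are.

Things in the scene. Friction and masses are not known exactly. Their poses are not given: they have to be found in the camera images.
- turner_grip (a point): Middle of the bar handle of the black plastic slotted turner, near its balance point, 34 above the turner's underside. x points to the blade tip, z up. The handle is 18 wide (y), 24 high, and runs from 30 ahead of this point to 85 behind it; then a 20 long heel goes down to the support. 0.11 kg, 245 long.
- turner_tip (a point): Middle of the turner's straight front edge, half-way up the blade, 140 ahead of turner_grip and 32 lower. Axes as turner_grip. The flat blade is 60 wide, 4 thick and 85 long (from 55 to 140 ahead of turner_grip), its underside level with the heel's; behind it a sloping neck rises to the handle.
- vent: Fixed steel vent box, 250 wide (y), 150 deep (x), 76 high with its cover; origin on the counter at the middle of its front face, which looks towards the robot; x points into the box. Gap centres lie 55 left and right of the origin. Three rounded noses, 15 in radius and 10 high, stand out of the front beside and between the gaps (at 0 and 110 left and right).
- rest: Blue ceramic spoon rest, a fixed flat slab 290 long (x), 110 wide (y), 10 high, without a rim; origin at the centre of its underside. The turner lies on it at the start, along its x, with the blade towards +x.
- gap_left (a point): Middle of the mouth of the left (+y) low gap of the vent box, in the plane of its front face, 5 mm above the counter. x points level into the gap, y left along the front, z up. The gap is 80 wide, 10 high (bare counter to roof), open to the front only. Both gaps look alike. One is blind: a fixed block stops a blade hard 22 in. In the other a blade goes freely to the catch, 50 in, and pushes it home 62 in.
- gap_right (a point): Middle of the mouth of the right (-y) low gap of the vent box, in the plane of its front face, 5 mm above the counter. x points level into the gap, y left along the front, z up. The gap is 80 wide, 10 high (bare counter to roof), open to the front only. Both gaps look alike. One is blind: a fixed block stops a blade hard 22 in. In the other a blade goes freely to the catch, 50 in, and pushes it home 62 in.
- catch (a joint): Travel in m of the hidden catch into the vent box: 0 as it starts, 0.012 pushed fully home. It takes about 5 N to push and stays where it is left. The cover tips up with it.
- cover: Flat slotted steel cover on top of the vent box, 145 deep (x), 250 wide, 5 thick; origin at the middle of its front edge, which is its hinge, 71 above the counter. Its rear edge (+x) rises as the catch goes in: 0 rad at the start, 0.24 rad (rear edge about 35 up) with the catch home. It must not be touched.
- tongs: Bystander: steel tongs lying on their side, 230 long, 50 wide, 22 high, origin under the middle. To be left alone.
- salt: Bystander: glass salt cellar with a steel hinged top, 72 diameter, 60 high, origin under its centre. To be left alone.
- mill: Bystander: dark turned wooden pepper mill, 56 diameter, 172 high, origin under its centre. To be left alone.
- oil: Bystander: green glass oil bottle, 64 diameter, 220 high, origin under its centre. To be left alone.
- spoon: Bystander: light wooden spoon lying down, 220 long, origin under its middle. To be left alone.
- mug: Bystander: white mug, 80 diameter, 90 high, origin under its centre. To be left alone.

How it is judged:
By the outcome, as a careful person would: the job done as asked, in the order asked, and still so for the second after the job is handed in, with the robot touching nothing.
It also fails if it takes over 58 s, if anything falls off the work surface, if the arm or the gripper's body presses on something with over 40 N, if the wrist force passes 120 N, or if a joint passes its speed limit or range.

## Working session

There is one attempt and no reset: what is moved stays moved. The work goes in short steps, Python scripts to look and compute and a tool call to move; the robot and the scene stay as the last step left them, time stands still between calls to the robot, and variables do not carry over. Pictures are saved under pics/ and viewed, and the job is handed in when it is done.

Besides the shell and the picture viewer there is one more tool, called after "Emit:" as a command line: name --argument value ..., lists and objects as JSON in quotes. jog_arm: Moves the arm, as the interface text tells. Its arguments: {"type":"object","properties":{"moves":{"type":"array","items":{"type":"array","items":{"type":"array","items":{"type":"number"}}}},"gripper":{"type":"number"},"force":{"type":"number"}},"required":["moves"]}

```bash
mkdir -p pics; ls
cat > h.py <<'E'
import numpy as np, cv2
from cell import manip
from scipy.spatial.transform import Rotation as R
def shot(n,f):
    p=manip.camera(n); cv2.imwrite('pics/'+f,cv2.cvtColor(p['frame'],cv2.COLOR_RGB2BGR)); return p
def ray(p,uv,z):
    K=np.array(p['mtx']);T=np.array(p['camera_from_world'])
    d=T[:3,:3].T@np.linalg.solve(K,[uv[0],uv[1],1]); c=-T[:3,:3].T@T[:3,3]
    return c+d*(z-c[2])/d[2]
def proj(p,X):
    K=np.array(p['mtx']);T=np.array(p['camera_from_world'])
    q=K@(T[:3,:3]@np.array(X)+T[:3,3]); return q[:2]/q[2]
E
python3 - <<'E'
from h import *
print(manip.sense())
for n in ('scene','top','wrist'):
    p=shot(n,n+'0.png'); T=np.array(p['camera_from_world']);print(n,-T[:3,:3].T@T[:3,3],np.array(p['mtx'])[0,0])
    for t in ('turner_grip','vent','rest','tongs','salt','mill','oil','spoon','mug'):
        for r in manip.look_for(t,p)[:2]: print(t,r['conf'],r['position'],ray(p,r['position'],0.01)[:2])
E
```

```text
pics
{'clock': 0.0, 'qpos': array([ 1.24639402,  0.4352026 ,  0.02498386,  1.57413627, -0.01160204,
        1.13397233, -0.07507161]), 'joint_vel': array([ 1.16592443e-03,  8.02101711e-04,  1.76222361e-03,  1.46657560e-05,
       -2.63472674e-04,  4.66675720e-04, -1.73760368e-04]), 'effort': array([-1.57033101e-03, -6.67862391e+01,  9.84345339e-01, -3.14457929e+01,
       -6.04927051e-02,  4.29895695e-02,  1.57472796e-04]), 'tool_pos': array([ 0.13731471, -0.60919241,  0.2259426 ]), 'tcp_rot': array([ 2.10451385,  0.23596792, -2.1051867 ]), 'ft_force': array([-0.27585146,  0.58290295,  0.10268528]), 'moment': array([ 0.00126379, -0.03431656, -0.05252569]), 'gripper_width': 0.09161366531610818}
scene [ 1.01165845 -0.65750477  0.88747947] 361.6732185767846
turner_grip 0.88 [328.7, 136.1] [0.51669033 0.33264353]
vent 0.9 [314.3, 212.0] [ 0.68655443 -0.00622732]
rest 0.95 [314.2, 138.2] [0.48240744 0.28674595]
tongs 0.73 [159.2, 265.3] [ 0.4719687  -0.44318664]
salt 0.66 [360.7, 174.1] [0.71059886 0.23351965]
mill 0.93 [385.8, 148.3] [0.71203925 0.40975665]
oil 0.6 [216.1, 281.7] [ 0.625
[... 203 characters left out ...]
454346] 499.01824998481976
turner_grip 0.87 [131.2, 192.1] [0.5562009  0.30991734]
vent 0.95 [221.4, 152.4] [ 0.69416573 -0.00884796]
rest 0.88 [133.6, 220.3] [0.45668254 0.30037024]
tongs 0.57 [351.9, 215.6] [ 0.46239702 -0.46697786]
tongs 0.46 [380.2, 180.0] [ 0.5875851  -0.57227207]
salt 0.88 [157.2, 145.0] [0.72376582 0.21952297]
mill 0.67 [127.5, 138.5] [0.74861444 0.32531677]
oil 0.76 [335.2, 155.3] [ 0.67858636 -0.41477047]
spoon 0.63 [363.0, 245.8] [ 0.35598788 -0.50225305]
mug 0.85 [382.7, 180.2] [ 0.58675097 -0.5811582 ]
mug 0.34 [220.7, 150.1] [ 0.70251205 -0.00641597]
wrist [ 0.20920416 -0.59339436  0.3844544 ] 297.78277129714206
spoon 0.95 [185.9, 25.6] [ 0.28033803 -0.49485702]
```

Run:
```python
import cv2
a=cv2.imread('pics/top0.png')
cv2.imwrite('pics/topL.png',cv2.resize(a[100:290,80:300],None,fx=3,fy=3,interpolation=cv2.INTER_CUBIC)[:600,:800])
a=cv2.imread('pics/scene0.png')
cv2.imwrite('pics/sceneL.png',cv2.resize(a[90:290,210:450],None,fx=3,fy=3,interpolation=cv2.INTER_CUBIC)[:600,:800])
```

```text
(no output)
```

View pics/top0.png

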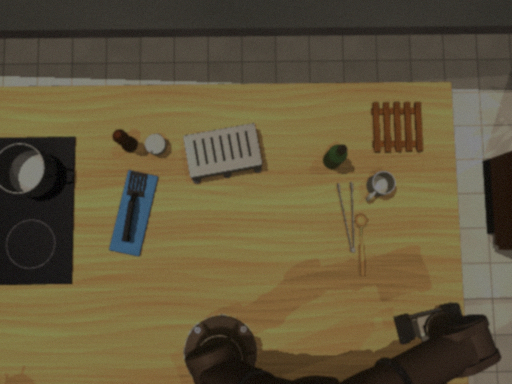

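View pics/topL.png

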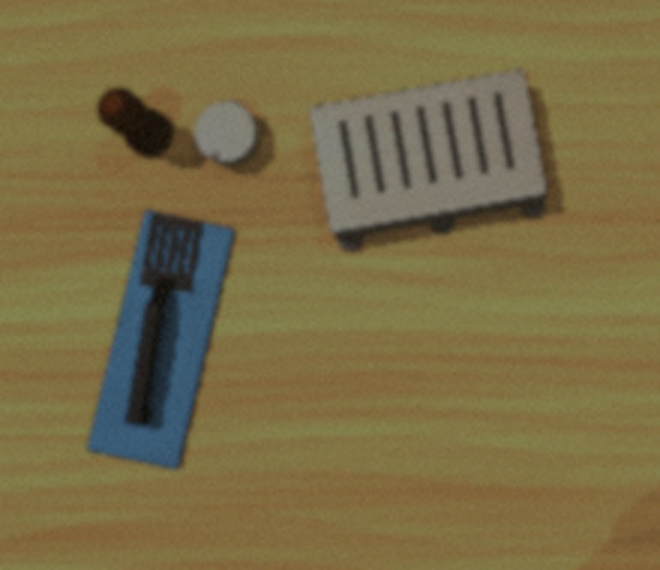

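View pics/sceneL.png

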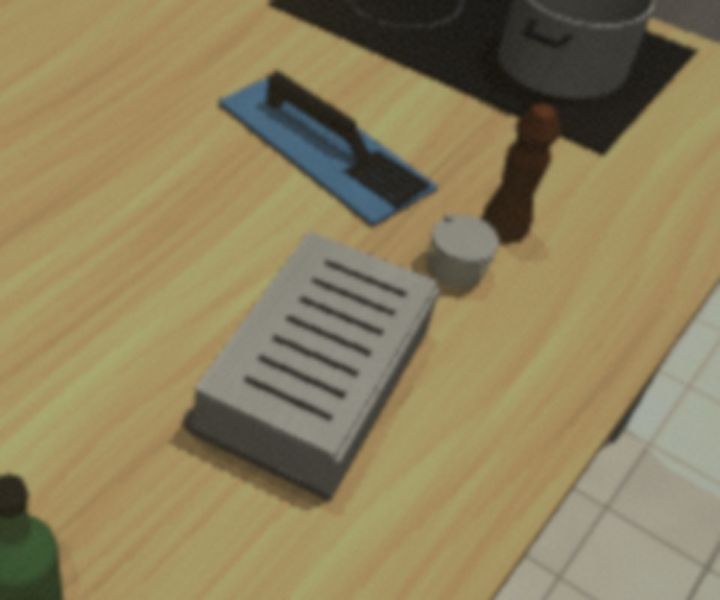

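The top view shows the turner on the blue rest, with the blade up the image at about (138,180). The vent front edge runs from (192,178) to (262,164). Next I'll convert these pixels to positions.

Run:
```python
from h import *
p=manip.camera('top')
c=lambda u,v:(u/3+80-.33,v/3+100-.33)
P={k:ray(p,c(*uv),z) for k,uv,z in [('ventFL',(335,236),.076),('FR',(546,193),.076),('BL',(312,108),.076),('BR',(524,69),.076),
 ('restNE',(237,230),.01),('restNW',(147,209),.01),('restSW',(88,451),.01),('restSE',(181,467),.01),
 ('bladeTL',(148,216),.014),('bladeTR',(203,222),.014),('bladeBL',(141,285),.014),('bladeBR',(189,291),.014),('heel',(140,425),.056),('neck',(162,285),.056)]}
for k,v in P.items(): print(k,v.round(4))
print(R.from_rotvec(manip.sense()['tcp_rot']).as_matrix().round(3))
a=P['FL'] if 'FL' in P else P['ventFL']
print(np.linalg.norm(a-P['FR']),np.linalg.norm(a-P['BL']))
print(np.degrees(np.arctan2(*(P['BL']-a)[1::-1])),np.degrees(np.arctan2(*(a-P['FR'])[1::-1]))-90)
m=lambda *k:sum(P[i] for i in k)/len(k)
x=m('restNE','restNW')-m('restSW','restSE');print('rest',m('restNE','restNW','restSW','restSE'),np.degrees(np.arctan2(x[1],x[0])),np.linalg.norm(x))
x=m('bladeTL','bladeTR')-P['heel'];print('turner',np.degrees(np.arctan2(x[1],x[0])),np.linalg.norm(x[:2]))
```

```text
ventFL [0.5934 0.0905 0.076 ]
FR [ 0.6398 -0.15    0.076 ]
BL [0.7417 0.1167 0.076 ]
BR [ 0.7845 -0.127   0.076 ]
restNE [0.611  0.2136 0.01  ]
restNW [0.6374 0.3198 0.01  ]
restSW [0.3545 0.3846 0.01  ]
restSE [0.3345 0.2768 0.01  ]
bladeTL [0.6285 0.3176 0.014 ]
bladeTR [0.6205 0.2529 0.014 ]
bladeBL [0.5469 0.3247 0.014 ]
bladeBR [0.5391 0.2686 0.014 ]
heel [0.3832 0.3135 0.056 ]
neck [0.5422 0.2904 0.056 ]
[[-0.     0.22  -0.976]
 [ 0.    -0.976 -0.22 ]
 [-1.    -0.     0.   ]]
0.24490766963362798 0.15060278056432197
10.006958134592569 10.90682852656208
rest [0.48436152 0.29870098 0.01      ] -12.881354639025318 0.2869404771649465
turner -6.681747653779472 0.24294952895345084
```

```bash
cat >> h.py <<'E'
def down(yaw):  # turner x heading (rad); tool x down, tool z = -heading
    z=-np.array([np.cos(yaw),np.sin(yaw),0]);x=np.array([0,0,-1.]);return np.column_stack([x,np.cross(z,x),z])
def plan(wps,start=None,kind=None):
    """wps: (pos,yaw,nrows)"""
    s=manip.sense(); p=np.array(s['tool_pos']);M=R.from_rotvec(s['tcp_rot'])
    if start is not None: p=np.array(start[0]);M=R.from_matrix(down(start[1]))
    rows=[]
    for pos,yaw,n in wps:
        p0=p.copy();M0=M;dv=(M0.inv()*R.from_matrix(down(yaw))).as_rotvec()
        for i in range(1,n+1):
            tp=p0+(np.array(pos)-p0)*i/n;tM=M0*R.from_rotvec(dv*i/n)
            d=M.inv().apply(tp-p)*1000;w=(M.inv()*tM).as_rotvec()
            d=d.round(1);w=w.round(3)
            rows.append([*map(float,d),*map(float,w)])
            p=p+M.apply(d)/1000;M=M*R.from_rotvec(w)
    for i in range(0,len(rows),5): print(rows[i:i+5])
def st():
    s=manip.sense();m=R.from_rotvec(s['tcp_rot']).as_matrix()
    print('t',s['clock'],'p',s['tool_pos'].round(4),'yaw',np.degrees(np.arctan2(-m[1,2],-m[0,2])).round(2),'down',m[:,0].round(3),'F',s['ft_force'].round(2),'M',s['moment'].round(2),'w',round(s['gripper_width'],4),'q',s['qpos'].round(2))
E
python3 - <<'E'
from h import *
st()
plan([((.45,-.25,.30),np.radians(12.7),10),((.44,.30,.30),np.radians(-6.7),10)])
E
```

```text
t 1.55 p [ 0.1375 -0.6097  0.2267] yaw 12.7 down [-0.  0. -1.] F [-0.95  0.77  0.17] M [ 0.01  0.01 -0.05] w 0.0915 q [ 1.25  0.43  0.03  1.57 -0.01  1.13 -0.08]
[[-7.3, -28.2, -38.4, 0.0, 0.0, 0.0], [-7.4, -28.2, -38.4, 0.0, 0.0, 0.0], [-7.3, -28.3, -38.4, 0.0, 0.0, 0.0], [-7.3, -28.2, -38.4, 0.0, 0.0, 0.0], [-7.3, -28.2, -38.4, 0.0, 0.0, 0.0]]
[[-7.4, -28.2, -38.4, 0.0, 0.0, 0.0], [-7.3, -28.2, -38.4, 0.0, 0.0, 0.0], [-7.3, -28.2, -38.4, 0.0, 0.0, 0.0], [-7.4, -28.3, -38.4, 0.0, 0.0, 0.0], [-7.3, -28.2, -38.4, 0.0, 0.0, 0.0]]
[[0.0, -53.9, -11.1, 0.034, 0.0, 0.0], [0.0, -54.2, -9.3, 0.034, 0.0, 0.0], [0.0, -54.5, -7.4, 0.034, 0.0, 0.0], [0.0, -54.7, -5.6, 0.033, 0.0, 0.0], [0.0, -54.9, -3.8, 0.034, 0.0, 0.0]]
[[0.0, -55.0, -1.9, 0.034, 0.0, 0.0], [0.0, -55.0, 0.0, 0.034, 0.0, 0.0], [0.0, -54.9, 1.9, 0.034, 0.0, 0.0], [0.0, -54.9, 3.7, 0.034, 0.0, 0.0], [0.0, -54.7, 5.6, 0.034, 0.0, 0.0]]
```

Emit:
jog_arm --moves '[[[-8,-28,-38,0,0,0],[-8,-28,-38,0,0,0],[-8,-28,-38,0,0,0],[-7,-28,-39,0,0,0],[-7,-28,-39,0,0,0]]]'

```text
clock: 2.17
tool_pos: [0.2949, -0.4297, 0.2652]
tcp_rot: [2.104, 0.233, -2.104]
ft_force: [0.8, -0.7, 0.1]
gripper_width: 0.0915
```

Emit:
jog_arm --moves '[[[-8,-28,-38,0,0,0],[-8,-28,-38,0,0,0],[-7,-28,-38,0,0,0],[-7,-28,-39,0,0,0],[-7,-28,-39,0,0,0]]]'

```text
clock: 2.8
tool_pos: [0.4514, -0.2509, 0.3022]
tcp_rot: [2.105, 0.233, -2.104]
ft_force: [1.3, -0.5, 0.4]
gripper_width: 0.0917
```

Emit:
jog_arm --moves '[[[0,-54,-11,0.034,0,0],[0,-54,-9,0.034,0,0],[0,-54,-7,0.034,0,0],[0,-55,-6,0.034,0,0],[0,-55,-4,0.034,0,0]]]'

```text
clock: 3.42
tool_pos: [0.4452, 0.0243, 0.3021]
tcp_rot: [2.197, 0.055, -2.195]
ft_force: [0.6, 0.4, 0.4]
gripper_width: 0.092
```

Emit:
jog_arm --moves '[[[0,-55,-2,0.034,0,0],[0,-55,0,0.034,0,0],[0,-55,2,0.034,0,0],[0,-55,4,0.034,0,0],[0,-55,5,0.034,0,0]]]'

```text
clock: 4.05
tool_pos: [0.4409, 0.2996, 0.3019]
tcp_rot: [-2.16, 0.13, 2.159]
ft_force: [0.6, 0.3, 0.8]
gripper_width: 0.0919
```

Run:
```python
from h import *
st()
p=shot('wrist','w1.png'); np.save('w1.npy',np.array([p['mtx'],],dtype=float)); np.savez('w1.npz',mtx=p['mtx'],camera_from_world=p['camera_from_world'])
st()
```

```text
t 4.05 p [0.4409 0.2996 0.3019] yaw -6.88 down [ 0.001 -0.    -1.   ] F [0.57 0.33 0.75] M [ 0.01 -0.02 -0.06] w 0.0919 q [-0.24  0.29 -0.58  1.65  0.17  1.26 -2.55]
t 4.1 p [0.4385 0.3076 0.3019] yaw -6.55 down [-0.001  0.006 -1.   ] F [-1.18  7.27  1.51] M [ 0.48  0.06 -0.01] w 0.092 q [-0.25  0.29 -0.59  1.64  0.16  1.26 -2.56]
```

View pics/w1.png

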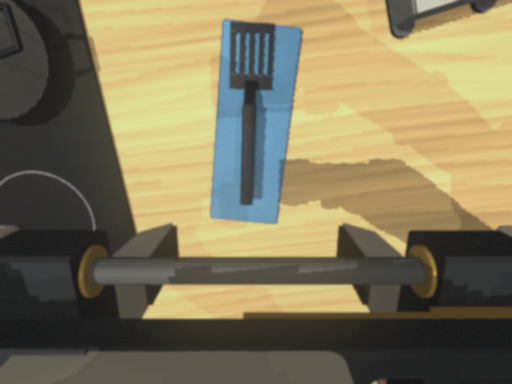

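Run:
```python
from h import *
manip.camera('wrist')
st()
p=shot('wrist','w2.png'); np.savez('w2.npz',mtx=p['mtx'],camera_from_world=p['camera_from_world'])
st()
a=cv2.imread('pics/w2.png');cv2.imwrite('pics/w2z.png',cv2.resize(a[0:230,180:330],None,fx=2.6,fy=2.6,interpolation=cv2.INTER_CUBIC))
cv2.imwrite('pics/w2v.png',cv2.resize(a[0:60,360:512],None,fx=4,fy=4,interpolation=cv2.INTER_CUBIC))
```

```text
t 4.15 p [0.4388 0.3045 0.3017] yaw -6.37 down [-0.001  0.004 -1.   ] F [-0.88  0.89  0.65] M [ 0.03  0.01 -0.01] w 0.0919 q [-0.25  0.29 -0.59  1.64  0.16  1.26 -2.55]
t 4.2 p [0.4397 0.3012 0.3015] yaw -6.47 down [-0.001  0.001 -1.   ] F [ 0.5  -0.17  0.58] M [-0.07  0.05 -0.07] w 0.0919 q [-0.25  0.29 -0.58  1.65  0.16  1.26 -2.55]
```

View pics/w2z.png

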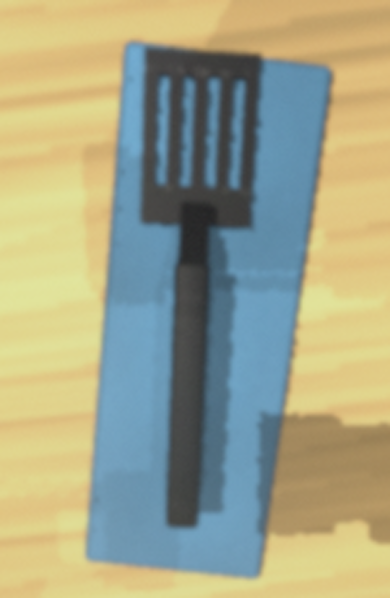

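View pics/w2v.png

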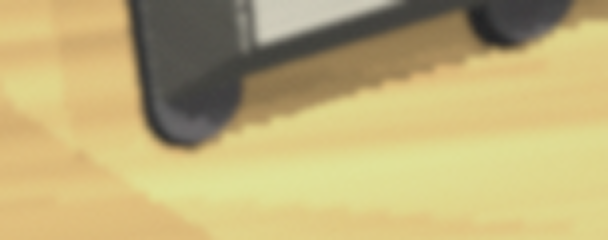

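Run:
```python
from h import *
p=dict(np.load('w2.npz'))
c=lambda u,v:(u/2.6+180-.3,v/2.6-.3)
P={k:ray(p,c(*uv),z) for k,uv,z in [('hb',(182,527),.056),('hf',(192,263),.056),('TL',(147,52),.014),('TR',(261,55),.014),('BL',(141,222),.014),('BR',(252,228),.014),
('rNW',(127,42),.01),('rNE',(333,68),.01),('rSW',(88,560),.01),('rSE',(260,578),.01)]}
for k,v in P.items(): print(k,v.round(4))
ang=lambda x:np.degrees(np.arctan2(x[1],x[0])).round(2)
h=P['hf']-P['hb'];print('handle',ang(h),np.linalg.norm(h),'grip',(P['hb']+h*105/135))
t=(P['TL']+P['TR'])/2;b=(P['BL']+P['BR'])/2;print('blade',ang(t-b),np.linalg.norm(t-b),t,'width',np.linalg.norm(P['TL']-P['TR']))
g=P['hb']+h*105/135;print('grip-tip',ang(t-g),np.linalg.norm((t-g)[:2]))
n=(P['rNW']+P['rNE'])/2;s=(P['rSW']+P['rSE'])/2;print('rest',(n+s)/2,ang(n-s),np.linalg.norm(n-s))
v=lambda u,w:(u/4+360-.4,w/4-.4)
for uv in [(190,148),(515,47)]: print('nose front',ray(p,v(*uv),0.0),ray(p,v(*uv),0.01))
```

```text
hb [0.3864 0.3225 0.056 ]
hf [0.5227 0.3013 0.056 ]
TL [0.6292 0.313  0.014 ]
TR [0.6213 0.2549 0.014 ]
BL [0.548  0.3269 0.014 ]
BR [0.5382 0.2674 0.014 ]
rNW [0.636  0.3228 0.01  ]
rNE [0.6121 0.2179 0.01  ]
rSW [0.3572 0.3856 0.01  ]
rSE [0.3338 0.2813 0.01  ]
handle -8.83 0.13794942369183968 grip [0.49237377 0.3059931  0.056     ]
blade -9.11 0.08322854511266371 [0.62526451 0.28394595 0.014     ] width 0.05857586049316721
grip-tip -9.42 0.13470718519135416
rest [0.48476975 0.30188739 0.01      ] -12.76 0.2856003968137713
nose front [0.58540528 0.07955529 0.        ] [0.58380727 0.08426948 0.01      ]
nose front [ 0.60449491 -0.02960329  0.        ] [ 0.60248131 -0.02251262  0.01      ]
```

Run:
```python
from h import *
st()
plan([((.488,.306,.10),np.radians(-9),5),((.488,.306,.026),np.radians(-9),4)])
```

```text
t 4.2 p [0.4397 0.3012 0.3015] yaw -6.47 down [-0.001  0.001 -1.   ] F [ 0.5  -0.17  0.58] M [-0.07  0.05 -0.07] w 0.0919 q [-0.25  0.29 -0.58  1.65  0.16  1.26 -2.55]
[[40.3, -2.0, -9.5, 0.009, 0.0, 0.0], [40.3, -2.1, -9.6, 0.009, 0.0, 0.0], [40.3, -2.1, -9.5, 0.009, 0.001, 0.001], [40.3, -2.3, -9.4, 0.008, -0.0, -0.0], [40.3, -2.4, -9.4, 0.009, 0.0, 0.0]]
[[18.5, 0.0, -0.0, 0.0, 0.0, 0.0], [18.5, 0.0, -0.0, 0.0, 0.0, 0.0], [18.5, 0.0, -0.0, 0.0, 0.0, 0.0], [18.5, 0.0, -0.1, 0.0, 0.0, 0.0]]
```

Emit:
jog_arm --moves '[[[40,-2,-10,0.009,0,0],[40,-2,-10,0.009,0,0],[40,-2,-9,0.009,0,0],[40,-2,-9,0.009,0,0],[40,-2,-9,0.009,0,0]]]'

```text
clock: 4.82
tool_pos: [0.4898, 0.2998, 0.1007]
tcp_rot: [-2.136, 0.177, 2.135]
ft_force: [0.3, -1.0, 0.1]
gripper_width: 0.0917
```

Emit:
jog_arm --moves '[[[22,0,0,0,0,0],[20,0,0,0,0,0],[18,0,0,0,0,0],[14,0,0,0,0,0],[0,0,0,0,0,0]]]'

```text
clock: 5.45
tool_pos: [0.4886, 0.3004, 0.027]
tcp_rot: [-2.136, 0.177, 2.138]
ft_force: [-0.2, 0.0, -0.0]
gripper_width: 0.092
```

Run:
```python
from h import *
st()
p=shot('wrist','w3.png');np.savez('w3.npz',mtx=p['mtx'],camera_from_world=p['camera_from_world'])
```

```text
t 5.45 p [0.4886 0.3004 0.027 ] yaw -9.39 down [-0.001 -0.001 -1.   ] F [-0.21  0.03 -0.03] M [0.04 0.07 0.06] w 0.092 q [-0.37  0.63 -0.4   1.87  0.35  0.72 -2.7 ]
```

View pics/w3.png

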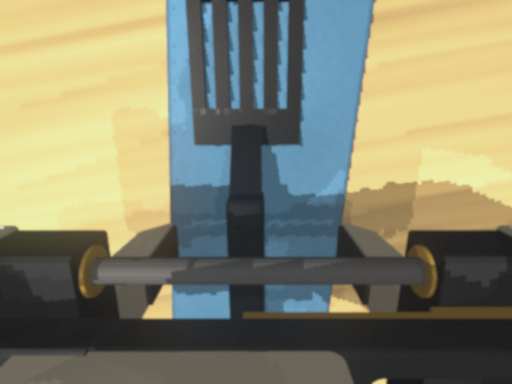

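The wrist view shows the handle at column 247, where the fingers' middle is 256, so it is about 5 mm off to the left. It is parallel to the tool. I'll shift over and close.

Emit:
jog_arm --moves '[[[1,-3,0,0,0,0],[1,-2,0,0,0,0],[0,0,0,0,0,0],[0,0,0,0,0,0],[0,0,0,0,0,0]]]'

```text
clock: 6.12
tool_pos: [0.4897, 0.3064, 0.0258]
tcp_rot: [-2.136, 0.175, 2.136]
ft_force: [0.1, -0.7, 0.2]
gripper_width: 0.0918
```

Emit:
jog_arm --moves '[[[0,0,0,0,0,0],[0,0,0,0,0,0],[0,0,0,0,0,0],[0,0,0,0,0,0],[0,0,0,0,0,0]]]' --gripper 0 --force 40

```text
clock: 6.75
tool_pos: [0.4896, 0.3065, 0.0257]
tcp_rot: [-2.136, 0.175, 2.136]
ft_force: [0.9, -0.4, 0.0]
gripper_width: 0.0462
```

Run:
```python
from h import *
st()
```

```text
t 6.75 p [0.4896 0.3065 0.0257] yaw -9.35 down [-0. -0. -1.] F [ 0.93 -0.44  0.04] M [ 0.02  0.03 -0.  ] w 0.0462 q [-0.38  0.63 -0.39  1.86  0.35  0.72 -2.7 ]
```

Emit:
jog_arm --moves '[[[0,0,0,0,0,0],[0,0,0,0,0,0],[0,0,0,0,0,0],[0,0,0,0,0,0],[0,0,0,0,0,0]]]'

```text
clock: 7.38
tool_pos: [0.4896, 0.3064, 0.0257]
tcp_rot: [-2.136, 0.175, 2.136]
ft_force: [0.9, -1.2, -0.2]
gripper_width: 0.0177
```

Emit:
jog_arm --moves '[[[-8,0,0,0,0,0],[-20,0,0,0,0,0],[-30,0,0,0,0,0],[-30,0,10,0,0,0],[-20,0,10,0,0,0]]]'

```text
clock: 8.0
tool_pos: [0.4698, 0.3101, 0.1355]
tcp_rot: [-2.137, 0.174, 2.135]
ft_force: [0.5, 0.4, -1.4]
gripper_width: 0.0179
```

Run:
```python
from h import *
p=shot('wrist','w4.png');np.savez('w4.npz',mtx=p['mtx'],camera_from_world=p['camera_from_world'])
st()
```

```text
t 8.05 p [0.469  0.3114 0.1375] yaw -9.27 down [ 0.002  0.002 -1.   ] F [-0.79  2.3   0.36] M [ 0.09  0.14 -0.01] w 0.0178 q [-0.35  0.47 -0.46  1.81  0.25  0.92 -2.65]
```

View pics/w4.png

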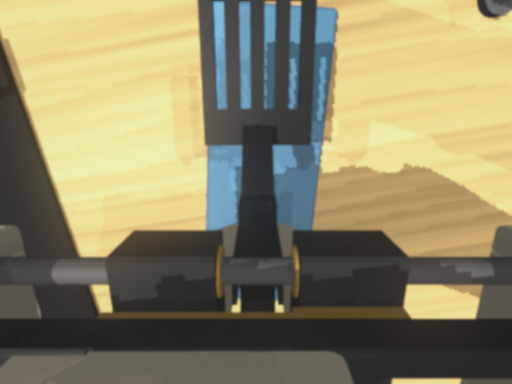

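Run:
```python
from h import *
p=dict(np.load('w4.npz'))
s=manip.sense();print(ray(p,(259,144),.1275)); 
u=np.array([np.cos(np.radians(-9.35)),np.sin(np.radians(-9.35))])
w=np.array([-u[1],u[0]])
for k in [(205,144),(310,144),(259,144)]:
    d=ray(p,k,.1255)[:2]-np.array([.4698,.3101]);print(d@u,d@w)
plan([((.411,-.004,.115),np.radians(10),10)])
```

```text
[0.52407731 0.30066384 0.1275    ]
0.05487003624664502 0.029698007356264128
0.05486816562367912 -0.02901046589171457
0.05486907399324172 -0.0005017866250125906
[[2.2, 32.1, 0.6, -0.034, -0.0, 0.0], [2.1, 32.0, 1.8, -0.033, -0.0, 0.0], [2.2, 31.9, 2.8, -0.034, -0.001, 0.001], [2.2, 31.9, 3.8, -0.034, 0.0, -0.0], [2.2, 31.7, 5.0, -0.033, -0.0, 0.0]]
[[2.2, 31.5, 6.0, -0.034, -0.0, 0.0], [2.1, 31.3, 7.1, -0.033, -0.001, 0.001], [2.3, 31.0, 8.0, -0.034, 0.0, -0.0], [2.2, 30.7, 9.2, -0.034, -0.0, 0.0], [2.2, 30.5, 10.2, -0.033, -0.0, 0.0]]
```

Emit:
jog_arm --moves '[[[0,32,1,-0.034,0,0],[0,32,2,-0.034,0,0],[2,32,3,-0.034,0,0],[2,32,4,-0.034,0,0],[2,32,5,-0.034,0,0]]]'

```text
clock: 8.68
tool_pos: [0.4391, 0.1506, 0.1272]
tcp_rot: [2.217, 0.009, -2.218]
ft_force: [-0.0, -0.2, -2.0]
gripper_width: 0.0176
```

Emit:
jog_arm --moves '[[[3,32,6,-0.034,0,0],[4,31,7,-0.034,0,0],[4,31,8,-0.034,0,0],[4,30,9,-0.033,0,0],[0,30,10,-0.033,0,0]]]'

```text
clock: 9.3
tool_pos: [0.4105, -0.006, 0.1122]
tcp_rot: [2.128, 0.188, -2.13]
ft_force: [-0.1, -0.1, -1.3]
gripper_width: 0.0179
```

Run:
```python
from h import *
manip.camera('wrist');manip.camera('wrist')
p=shot('wrist','w5.png');np.savez('w5.npz',mtx=p['mtx'],camera_from_world=p['camera_from_world'])
st()
a=cv2.imread('pics/w5.png');cv2.imwrite('pics/w5z.png',cv2.resize(a[0:190,120:512],None,fx=2,fy=2,interpolation=cv2.INTER_CUBIC))
```

```text
t 9.45 p [ 0.4105 -0.0065  0.1123] yaw 9.84 down [-0.001 -0.001 -1.   ] F [ 0.28  1.48 -2.27] M [ 0.06 -0.02  0.04] w 0.0178 q [ 0.31  0.29 -0.51  2.17  0.22  0.72 -1.74]
```

View pics/w5z.png

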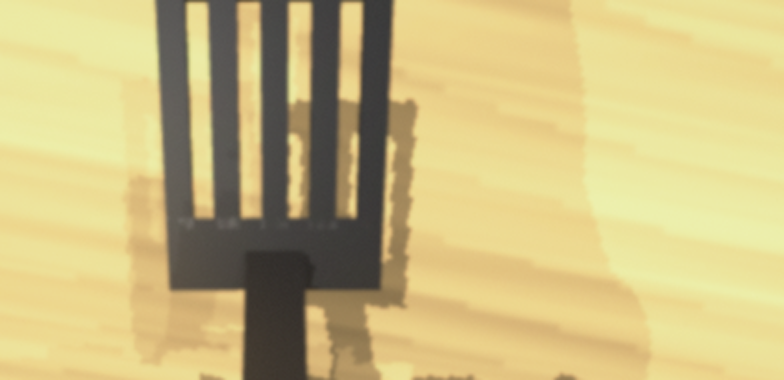

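The blade hides its own tip and the vent isn't in view, so I'll raise and centre on the vent to see both outer noses.

Run:
```python
from h import *
plan([((.470,-.05,.30),np.radians(10),5)])
```

```text
[[-37.5, 10.6, -10.2, -0.001, 0.0, -0.0], [-37.6, 10.7, -10.2, -0.0, 0.0, -0.0], [-37.5, 10.6, -10.2, -0.001, 0.001, -0.0], [-37.6, 10.6, -10.2, -0.0, -0.0, -0.0], [-37.5, 10.7, -10.2, -0.001, 0.0, -0.0]]
```

Emit:
jog_arm --moves '[[[-42,12,-12,-0.003,0,0],[-42,12,-12,0,0,0],[-42,12,-12,0,0,0],[-42,12,-12,0,0,0],[-20,5,-4,0,0,0]]]'

```text
clock: 10.07
tool_pos: [0.4734, -0.0473, 0.3029]
tcp_rot: [2.132, 0.19, -2.125]
ft_force: [0.1, -0.2, -2.4]
gripper_width: 0.0179
```

Run:
```python
from h import *
manip.camera('wrist');manip.camera('wrist')
p=shot('wrist','w6.png');np.savez('w6.npz',mtx=p['mtx'],camera_from_world=p['camera_from_world'])
st()
a=cv2.imread('pics/w6.png');cv2.imwrite('pics/w6z.png',cv2.resize(a[0:190,120:400],None,fx=2.8,fy=2.8,interpolation=cv2.INTER_CUBIC))
```

```text
t 10.225 p [ 0.4723 -0.0471  0.3009] yaw 10.22 down [ 0.001  0.    -1.   ] F [ 0.22  1.14 -1.12] M [ 0.03  0.11 -0.04] w 0.0177 q [ 0.43  0.17 -0.51  1.78  0.09  1.21 -1.5 ]
```

View pics/w6z.png

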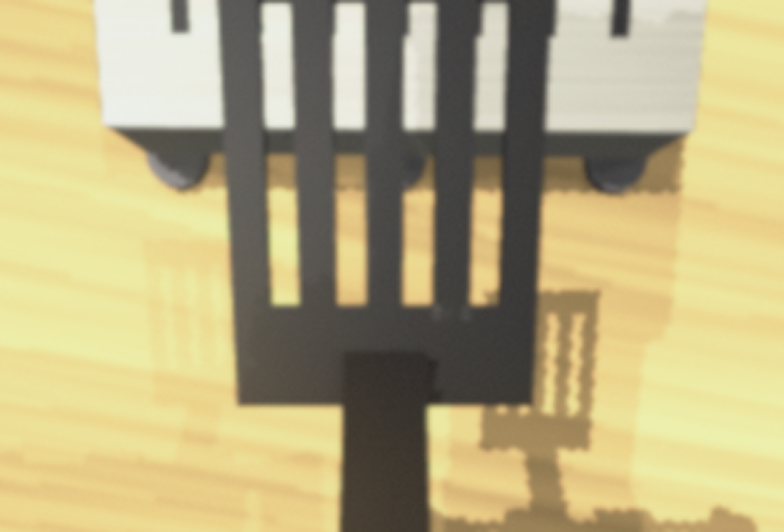

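The view shows the left nose front at zoomed (182,190), the right nose at (614,190) and the cover front edge from (103,126) to (693,130).

Run:
```python
from h import *
p=dict(np.load('w6.npz'))
c=lambda u,v:(u/2.8+120-.3,v/2.8-.3)
ang=lambda x:np.degrees(np.arctan2(x[1],x[0])).round(2)
A,B=ray(p,c(181,190),.003),ray(p,c(615,190),.003)
print(A,B,np.linalg.norm(A-B),ang(A-B)-90)
yaw=np.radians(ang(A-B)-90);u=np.array([np.cos(yaw),np.sin(yaw)])
print('origin',(A+B)[:2]/2+.015*u)
A,B=ray(p,c(103,127),.076),ray(p,c(693,131),.076)
print(A,B,np.linalg.norm(A-B),ang(A-B)-90,'origin',(A+B)[:2]/2)
```

```text
[0.58531368 0.07853251 0.003     ] [ 0.62451265 -0.1393078   0.003     ] 0.2213390153772641 10.200000000000003
origin [ 0.6196761  -0.02773137]
[0.59763921 0.09563561 0.076     ] [ 0.64012808 -0.14910803  0.076     ] 0.24840441373248348 9.849999999999994 origin [ 0.61888364 -0.02673621]
```

Run:
```python
from h import *
plan([((.4275,-.0051,.04),np.radians(10.),5),((.4275,-.0051,.0165),np.radians(10.),4)])
```

```text
[[52.2, -9.9, 7.4, 0.001, -0.0, -0.0], [52.1, -9.8, 7.4, 0.001, -0.001, -0.0], [52.2, -9.9, 7.4, 0.0, 0.0, -0.0], [52.2, -9.8, 7.4, 0.001, -0.0, -0.0], [52.2, -9.9, 7.4, 0.001, -0.0, -0.0]]
[[5.9, 0.0, -0.0, -0.0, -0.0, -0.0], [5.8, 0.0, -0.0, -0.0, -0.0, -0.0], [5.9, 0.0, -0.0, -0.0, -0.0, -0.0], [5.9, 0.0, -0.0, -0.0, -0.0, -0.0]]
```

Emit:
jog_arm --moves '[[[52,-10,8,0.004,0,0],[52,-10,8,0,0,0],[52,-10,7,0,0,0],[52,-10,7,0,0,0],[45,-9,7,0,0,0]]]'

```text
clock: 10.85
tool_pos: [0.4244, -0.005, 0.0452]
tcp_rot: [2.128, 0.188, -2.133]
ft_force: [1.1, 0.3, -1.4]
gripper_width: 0.0182
```

Emit:
jog_arm --moves '[[[15,0,0,0,0,0],[10,0,0,0,0,0],[5,0,0,0,0,0],[0,0,0,0,0,0],[0,0,0,0,0,0]]]'

```text
clock: 11.48
tool_pos: [0.4273, -0.0062, 0.0183]
tcp_rot: [2.132, 0.185, -2.129]
ft_force: [0.2, -0.2, -1.3]
gripper_width: 0.0178
```

Run:
```python
from h import *
st()
p=shot('scene','s7.png')
a=cv2.imread('pics/s7.png');cv2.imwrite('pics/s7z.png',cv2.resize(a[110:270,200:400],None,fx=3.6,fy=3.6,interpolation=cv2.INTER_CUBIC))
```

```text
t 11.475 p [ 0.4273 -0.0062  0.0183] yaw 9.94 down [ 0.001 -0.    -1.   ] F [ 0.25 -0.15 -1.32] M [-0.01  0.01 -0.02] w 0.0178 q [ 0.21  0.48 -0.41  2.23  0.39  0.5  -1.9 ]
```

View pics/s7z.png

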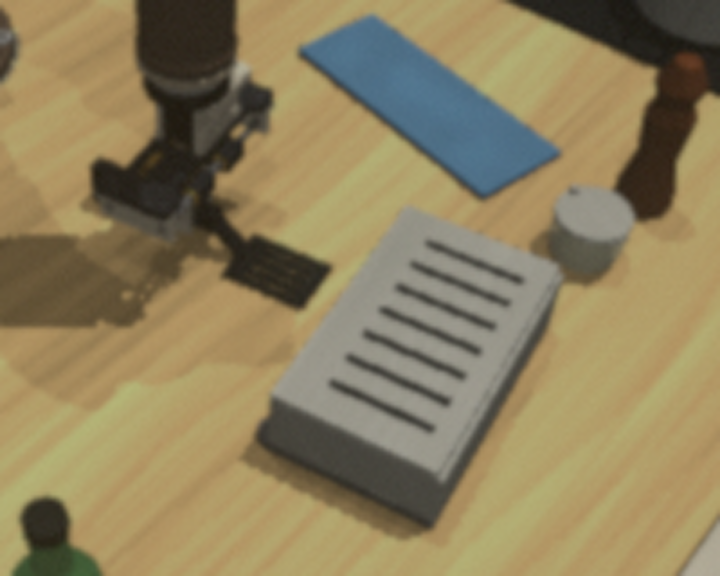

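The blade is low in front of the left gap and in line with it. I'll lower it the last 2 mm and slide in.

Emit:
jog_arm --moves '[[[1.5,0,0,0,0,0],[0.5,0,-10,0,0,0],[0,0,-15,0,0,0],[0,0,-15,0,0,0],[0,0,-10,0,0,0]]]'

```text
clock: 12.15
tool_pos: [0.4777, 0.0029, 0.0157]
tcp_rot: [2.132, 0.186, -2.13]
ft_force: [0.0, 0.0, -1.0]
gripper_width: 0.0177
```

Emit:
jog_arm --moves '[[[0,0,-6,0,0,0],[0,0,-6,0,0,0],[0,0,-5,0,0,0],[0,0,-4,0,0,0],[0,0,0,0,0,0]]]'

```text
clock: 12.78
tool_pos: [0.4945, 0.0057, 0.0156]
tcp_rot: [2.126, 0.184, -2.135]
ft_force: [-9.3, -1.3, 10.7]
gripper_width: 0.0178
```

```bash
cat >> h.py <<'E'
U=np.array([np.cos(np.radians(10)),np.sin(np.radians(10))]);W=np.array([-U[1],U[0]]);O=np.array([.6192,-.0272])
def dep():
    s=manip.sense();d=s['tool_pos'][:2]-O;print('tip depth',((d@U)*1000+140).round(1),'lateral',((d@W)*1000).round(1),'Fu',(s['ft_force'][:2]@U).round(2))
E
python3 - <<'E'
from h import *
st();dep()
E
```

```text
t 12.775 p [0.4945 0.0057 0.0156] yaw 9.95 down [-0.004 -0.001 -1.   ] F [-9.32 -1.35 10.72] M [-0.03  1.74 -0.02] w 0.0178 q [ 0.18  0.56 -0.4   2.07  0.38  0.59 -1.89]
tip depth 22.9 lateral 54.1 Fu -9.41
```

The blade jams at 22.9 mm with 9 N, so the left gap is the blind one. I'll draw out and go to the right gap.

Emit:
jog_arm --moves '[[[0,0,10,0,0,0],[0,0,20,0,0,0],[0,0,22,0,0,0],[0,0,16,0,0,0],[-3,5,0,0,0,0]]]'

```text
clock: 13.4
tool_pos: [0.4294, -0.0108, 0.0187]
tcp_rot: [2.129, 0.186, -2.131]
ft_force: [0.5, -0.2, -1.2]
gripper_width: 0.0176
```

Emit:
jog_arm --moves '[[[0,26,0,0,0,0],[0,26,0,0,0,0],[0,26,0,0,0,0],[0,26,0,0,0,0],[0,0,0,0,0,0]]]'

```text
clock: 14.02
tool_pos: [0.4499, -0.1156, 0.0189]
tcp_rot: [2.134, 0.18, -2.131]
ft_force: [0.6, -0.4, -1.4]
gripper_width: 0.0173
```

Run:
```python
from h import *
st();dep()
p=shot('wrist','w8.png');np.savez('w8.npz',mtx=p['mtx'],camera_from_world=p['camera_from_world'])
p=shot('top','t8.png')
a=cv2.imread('pics/t8.png');cv2.imwrite('pics/t8z.png',cv2.resize(a[110:260,110:300],None,fx=4,fy=4,interpolation=cv2.INTER_CUBIC))
```

```text
t 14.025 p [ 0.4499 -0.1156  0.0189] yaw 9.72 down [ 0.001 -0.001 -1.   ] F [ 0.58 -0.38 -1.42] M [ 0.03 -0.   -0.03] w 0.0173 q [ 0.45  0.52 -0.41  2.14  0.39  0.55 -1.65]
tip depth -42.1 lateral -57.7 Fu 0.5
```

View pics/w8.png

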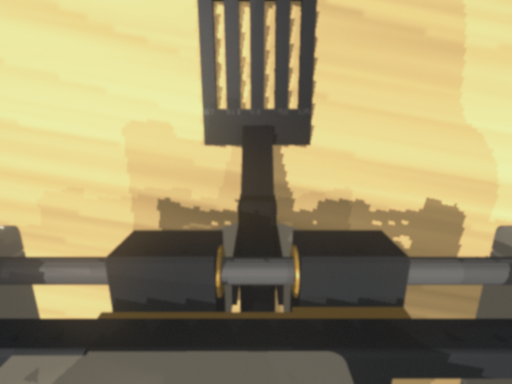

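View pics/t8z.png

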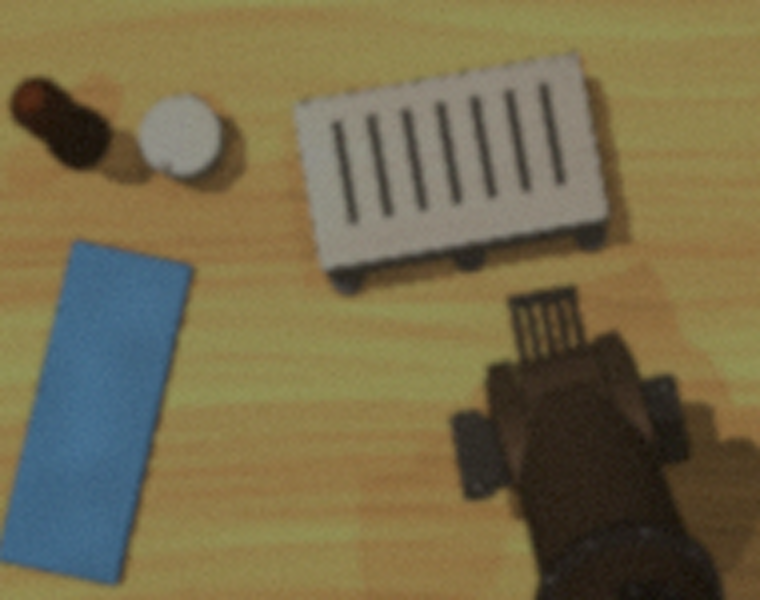

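The turner hasn't slipped: the blade's rear edge is still at row 144. It sits in front of the right gap, 2.7 mm too far right. I'll correct that, lower and slide in.

Emit:
jog_arm --moves '[[[2,-2,0,0.0,0,0],[1,0,-10,-0.004,0,0],[0,0,-15,0,0,0],[0,0,-15,0,0,0],[0,0,-12,0,0,0]]]'

```text
clock: 14.75
tool_pos: [0.5011, -0.1012, 0.0158]
tcp_rot: [2.129, 0.191, -2.127]
ft_force: [0.4, -0.2, -0.4]
gripper_width: 0.0175
```

Emit:
jog_arm --moves '[[[0,0,-8,0,0,0],[0,0,-8,0,0,0],[0,0,-8,0,0,0],[0,0,-8,0,0,0],[0,0,0,0,0,0]]]'

```text
clock: 15.38
tool_pos: [0.5319, -0.0959, 0.0157]
tcp_rot: [2.129, 0.19, -2.127]
ft_force: [0.9, -0.3, -1.0]
gripper_width: 0.0179
```

Run:
```python
from h import *
st();dep()
```

```text
t 15.375 p [ 0.5319 -0.0959  0.0157] yaw 10.2 down [ 0.001  0.    -1.   ] F [ 0.87 -0.25 -1.04] M [-0.01  0.03 -0.  ] w 0.0179 q [ 0.38  0.61 -0.41  1.96  0.38  0.65 -1.67]
tip depth 42.1 lateral -52.5 Fu 0.82
```

It is past 42 mm with no resistance, so this is the catch gap. I'll push on gently.

Emit:
jog_arm --moves '[[[0,0,-5,0,0,0],[0,0,-5,0,0,0],[0,0,-5,0,0,0],[0,0,-5,0,0,0],[0,0,-2,0,0,0]]]'

```text
clock: 16.0
tool_pos: [0.5496, -0.093, 0.0156]
tcp_rot: [2.122, 0.188, -2.134]
ft_force: [-14.5, -1.0, 15.0]
gripper_width: 0.0176
```

Run:
```python
from h import *
st();dep()
p=shot('scene','s9.png')
a=cv2.imread('pics/s9.png');cv2.imwrite('pics/s9z.png',cv2.resize(a[110:270,200:400],None,fx=3.6,fy=3.6,interpolation=cv2.INTER_CUBIC))
```

```text
t 16.0 p [ 0.5496 -0.093   0.0156] yaw 10.15 down [-0.006 -0.001 -1.   ] F [-14.54  -1.03  15.03] M [-0.24  2.86 -0.03] w 0.0176 q [ 0.36  0.63 -0.41  1.91  0.38  0.68 -1.67]
tip depth 60.0 lateral -52.7 Fu -14.5
```

View pics/s9z.png

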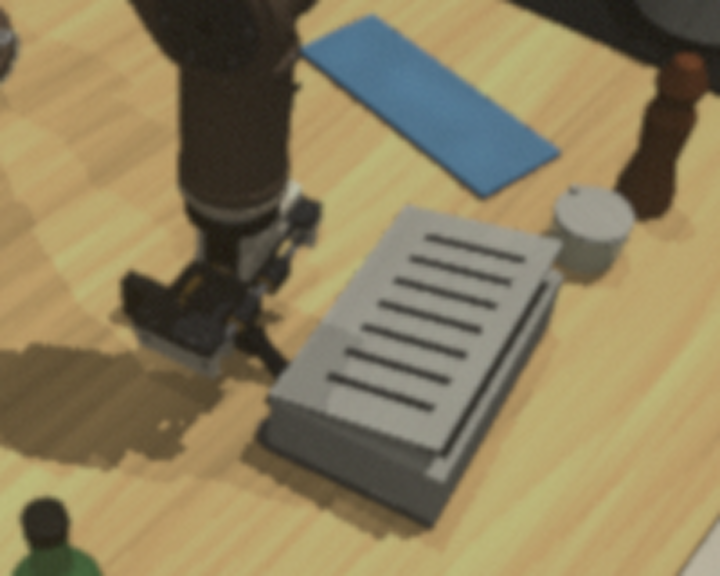

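The cover is tipping up. The measured depth is 60.0, but the left stop read 22.9 for a nominal 22, so home may be about 2 mm further. I'll push on and watch whether it still yields.

Emit:
jog_arm --moves '[[[0,0,-3,0,0,0],[0,0,-3,0,0,0],[0,0,0,0,0,0],[0,0,0,0,0,0],[0,0,0,0,0,0]]]'

```text
clock: 16.68
tool_pos: [0.552, -0.0927, 0.0155]
tcp_rot: [2.115, 0.187, -2.141]
ft_force: [-24.3, -3.6, 26.5]
gripper_width: 0.0177
```

Run:
```python
from h import *
st();dep()
p=shot('scene','s10.png');np.savez('s.npz',mtx=p['mtx'],camera_from_world=p['camera_from_world'])
a=cv2.imread('pics/s10.png');cv2.imwrite('pics/s10z.png',cv2.resize(a[150:260,260:380],None,fx=5,fy=5,interpolation=cv2.INTER_CUBIC))
for th in (0,.16,.2,.24):
    r=lambda x,y,z:np.append(O+x*U+y*W,z)
    print(th,[proj(p,r(.145*np.cos(th)-.005*np.sin(th),y,.071+.145*np.sin(th)+.005*np.cos(th))).round(1) for y in (.125,-.125)])
```

```text
t 16.675 p [ 0.552  -0.0927  0.0155] yaw 10.13 down [-0.012 -0.003 -1.   ] F [-24.33  -3.65  26.47] M [-0.37  4.8   0.12] w 0.0177 q [ 0.36  0.63 -0.41  1.9   0.38  0.7  -1.67]
tip depth 62.4 lateral -52.8 Fu -24.59
0 [array([355.2, 183.1]), array([321.7, 241.3])]
0.16 [array([355.9, 177.6]), array([322. , 235.9])]
0.2 [array([355.9, 176.1]), array([321.9, 234.4])]
0.24 [array([355.8, 174.6]), array([321.6, 232.9])]
```

View pics/s10z.png

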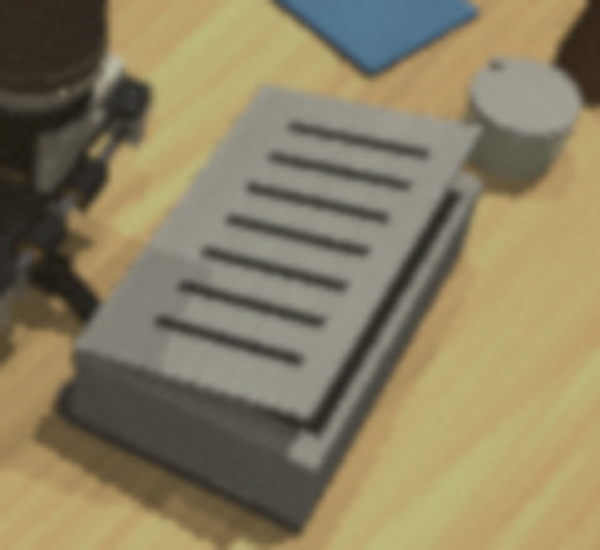

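```bash
cat > th.py <<'E'
from h import *
def theta(f,ref='pics/s7.png'):
    p=dict(np.load('s.npz'));a=cv2.imread(ref,0).astype(np.float32);b=cv2.imread('pics/'+f,0).astype(np.float32)
    def pts(th): return np.float32([proj(p,np.append(O+(x*np.cos(th)-.005*np.sin(th))*U+y*W,.071+x*np.sin(th)+.005*np.cos(th))) for x,y in ((.0,-.125),(.0,.125),(.145,.125),(.145,-.125))])
    m=np.zeros_like(a);q=np.float32([proj(p,np.append(O+x*U+y*W,.076)) for x,y in ((.02,-.115),(.02,.115),(.14,.115),(.14,-.115))])
    cv2.fillConvexPoly(m,q.astype(np.int32),1);m=m>0
    out=[]
    for th in np.arange(0,.34,.01):
        H=cv2.getPerspectiveTransform(pts(0),pts(th))
        w=cv2.warpPerspective(b,H,(512,384),flags=cv2.INTER_CUBIC|cv2.WARP_INVERSE_MAP)
        hp=lambda z:(z-cv2.GaussianBlur(z,(0,0),5))[m]
        out.append((np.corrcoef(hp(a),hp(w))[0,1],th))
    out.sort(reverse=True);return [(round(float(c),3),round(float(t),2)) for c,t in out[:4]]
E
python3 - <<'E'
from th import *
for f in ('s7.png','s9.png','s10.png'): print(f,theta(f))
E
```

```text
s7.png [(1.0, 0.0), (0.983, 0.01), (0.942, 0.02), (0.881, 0.03)]
s9.png [(0.985, 0.2), (0.98, 0.19), (0.96, 0.21), (0.943, 0.18)]
s10.png [(0.984, 0.24), (0.973, 0.25), (0.961, 0.23), (0.929, 0.26)]
```

Registering the cover image gives 0.195 rad before and 0.24 rad now. One more small push will show whether it has bottomed out.

Emit:
jog_arm --moves '[[[0,0,-2,0,0,0],[0,0,-2,0,0,0],[0,0,0,0,0,0],[0,0,0,0,0,0],[0,0,0,0,0,0]]]'

```text
clock: 17.35
tool_pos: [0.5524, -0.0926, 0.0152]
tcp_rot: [2.108, 0.185, -2.147]
ft_force: [-34.2, -2.4, 35.8]
gripper_width: 0.0174
```

Run:
```python
from th import *
st();dep()
shot('scene','s11.png');print(theta('s11.png'))
```

```text
t 17.35 p [ 0.5524 -0.0926  0.0152] yaw 10.11 down [-0.018 -0.004 -1.   ] F [-34.23  -2.4   35.78] M [-0.64  7.24  0.07] w 0.0174 q [ 0.35  0.64 -0.41  1.89  0.38  0.7  -1.67]
tip depth 62.9 lateral -52.8 Fu -34.13
[(0.984, 0.24), (0.973, 0.25), (0.961, 0.23), (0.929, 0.26)]
```

It has bottomed: the force rose to 34 N with the cover steady at 0.24 rad. I'll draw straight out, then lift.

Emit:
jog_arm --moves '[[[0,0,10,0,0,0],[0,0,20,0,0,0],[0,0,30,0,0,0],[0,0,30,0,0,0],[0,0,25,0,0,0]]]'

```text
clock: 18.02
tool_pos: [0.4505, -0.1109, 0.0165]
tcp_rot: [2.132, 0.19, -2.124]
ft_force: [3.6, 0.4, 3.4]
gripper_width: 0.0175
```

Emit:
jog_arm --moves '[[[-5,0,10,0,0,0],[-20,0,10,0,0,0],[-35,0,0,0,0,0],[-35,0,0,0,0,0],[-25,0,0,0,0,0]]]'

```text
clock: 18.65
tool_pos: [0.4305, -0.1142, 0.1375]
tcp_rot: [2.13, 0.19, -2.126]
ft_force: [0.5, -0.8, -1.6]
gripper_width: 0.0178
```

Run:
```python
from th import *
st();dep()
shot('scene','s12.png');print(theta('s12.png'))
p=shot('wrist','w12.png');np.savez('w12.npz',mtx=p['mtx'],camera_from_world=p['camera_from_world'])
```

```text
t 18.65 p [ 0.4305 -0.1142  0.1375] yaw 10.2 down [ 0.002  0.    -1.   ] F [ 0.52 -0.82 -1.63] M [-0.01 -0.04 -0.03] w 0.0178 q [ 0.59  0.31 -0.54  2.07  0.22  0.81 -1.48]
tip depth -61.0 lateral -52.9 Fu 0.37
[(0.988, 0.24), (0.974, 0.25), (0.969, 0.23), (0.927, 0.26)]
```

View pics/w12.png

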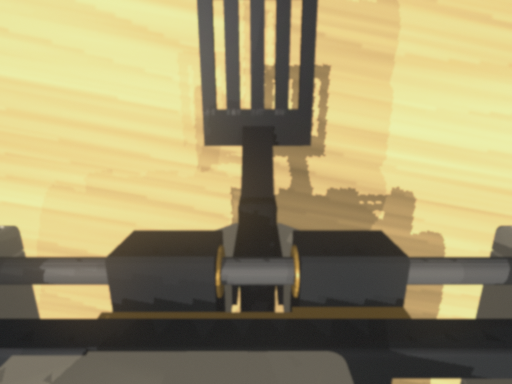

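View pics/s12.png

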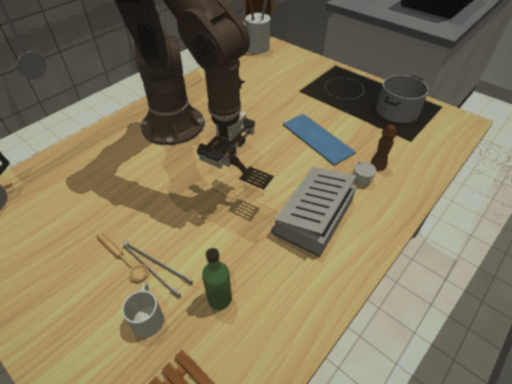

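Run:
```python
from h import *
plan([((.435,.10,.17),np.radians(0),5),((.476,.306,.10),np.radians(-9.3),5)])
```

```text
[[-6.4, -42.1, -8.2, 0.036, -0.001, -0.0], [-6.4, -42.4, -6.8, 0.035, -0.001, -0.001], [-6.3, -42.5, -5.2, 0.036, -0.001, 0.0], [-6.4, -42.8, -3.7, 0.035, -0.001, -0.0], [-6.3, -42.8, -2.1, 0.036, -0.001, -0.0]]
[[14.0, -41.2, -8.2, 0.032, 0.0, -0.0], [13.9, -41.5, -6.9, 0.033, 0.0, -0.0], [14.0, -41.6, -5.5, 0.032, 0.0, -0.0], [14.0, -41.8, -4.2, 0.033, 0.0, -0.0], [14.0, -42.0, -2.8, 0.032, 0.0, -0.0]]
```

Emit:
jog_arm --moves '[[[-10,-42,-8,0.036,0,0],[-8,-42,-7,0.036,0,0],[-6,-42,-5,0.036,0,0],[-4,-43,-4,0.035,0,0],[-4,-43,-2,0.035,0,0]]]'

```text
clock: 19.38
tool_pos: [0.4329, 0.1009, 0.1673]
tcp_rot: [-2.22, 0.001, 2.221]
ft_force: [0.6, 0.3, -0.5]
gripper_width: 0.0181
```

Emit:
jog_arm --moves '[[[14,-42,-8,0.033,0,0],[14,-42,-7,0.033,0,0],[14,-42,-5,0.033,0,0],[14,-42,-4,0.033,0,0],[14,-40,-3,0.03,0,0]]]'

```text
clock: 20.0
tool_pos: [0.4735, 0.3068, 0.0961]
tcp_rot: [-2.135, 0.175, 2.138]
ft_force: [0.4, -0.0, -1.3]
gripper_width: 0.0176
```

Run:
```python
from h import *
manip.camera('wrist')
p=shot('wrist','w13.png');np.savez('w13.npz',mtx=p['mtx'],camera_from_world=p['camera_from_world'])
st()
plan([((.472,.306,.035),np.radians(-9.5),5)])
```

```text
t 20.1 p [0.4723 0.3105 0.0956] yaw -9.04 down [-0.002  0.002 -1.   ] F [-1.39  0.65 -0.25] M [0.01 0.05 0.02] w 0.0177 q [-0.31  0.54 -0.51  1.83  0.34  0.86 -2.71]
[[12.1, 0.9, -0.1, 0.002, 0.001, 0.0], [12.1, 0.9, -0.1, 0.001, 0.0, 0.001], [12.2, 0.9, -0.2, 0.002, 0.001, 0.0], [12.1, 0.9, -0.1, 0.001, 0.0, 0.001], [12.1, 0.9, -0.1, 0.002, 0.001, -0.0]]
```

View pics/w13.png

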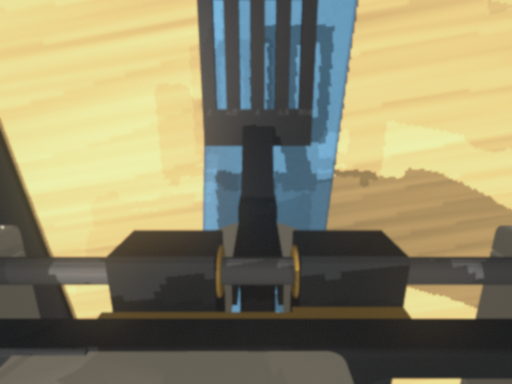

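Joint 7 is at -2.71 and its limit is -2.74, and going down would push it further. So I'll set the turner down on the rest at about -6° yaw, then turn the hand half round and regrasp to align it properly.

Run:
```python
from h import *
st()
plan([((.470,.300,.05),np.radians(-6.),4),((.470,.300,.0262),np.radians(-6.),4)])
```

```text
t 20.1 p [0.4723 0.3105 0.0956] yaw -9.04 down [-0.002  0.002 -1.   ] F [-1.39  0.65 -0.25] M [0.01 0.05 0.02] w 0.0177 q [-0.31  0.54 -0.51  1.83  0.34  0.86 -2.71]
[[11.4, 2.7, 0.1, -0.013, 0.001, 0.001], [11.4, 2.7, 0.2, -0.014, 0.0, 0.0], [11.4, 2.7, 0.2, -0.013, 0.001, 0.001], [11.4, 2.6, 0.2, -0.013, 0.001, 0.0], [6.0, 0.0, 0.0, -0.0, -0.0, 0.0]]
[[5.9, 0.0, 0.0, -0.0, -0.0, 0.0], [6.0, 0.0, 0.0, -0.0, -0.0, 0.0], [5.9, 0.0, 0.0, -0.0, -0.0, 0.0]]
```

Emit:
jog_arm --moves '[[[0,1,0,-0.018,0,0],[8,2,0,-0.018,0,0],[12,2,0,-0.018,0,0],[12,2,0,0,0,0],[12,0,0,0,0,0]]]'

```text
clock: 20.72
tool_pos: [0.4727, 0.2976, 0.0527]
tcp_rot: [-2.165, 0.119, 2.166]
ft_force: [0.4, -0.0, -1.0]
gripper_width: 0.0183
```

Run:
```python
from h import *
st()
```

```text
t 20.725 p [0.4727 0.2976 0.0527] yaw -6.26 down [-0. -0. -1.] F [ 0.39 -0.03 -1.03] M [ 0.04 -0.    0.04] w 0.0183 q [-0.31  0.59 -0.48  1.89  0.38  0.76 -2.69]
```

Emit:
jog_arm --moves '[[[8,0,0,0,0,0],[8,0,0,0,0,0],[6,0,0,0,0,0],[3,0,0,0,0,0],[0,0,0,0,0,0]]]'

```text
clock: 21.35
tool_pos: [0.4727, 0.2985, 0.0286]
tcp_rot: [-2.166, 0.117, 2.166]
ft_force: [0.3, -0.3, -1.3]
gripper_width: 0.0178
```

Run:
```python
from h import *
st()
```

```text
t 21.35 p [0.4727 0.2985 0.0286] yaw -6.2 down [-0. -0. -1.] F [ 0.32 -0.29 -1.25] M [ 0.04 -0.01 -0.01] w 0.0178 q [-0.34  0.62 -0.45  1.9   0.39  0.71 -2.7 ]
```

Emit:
jog_arm --moves '[[[1.5,0,0,0,0,0],[1.5,0,0,0,0,0],[0,0,0,0,0,0],[0,0,0,0,0,0],[0,0,0,0,0,0]]]'

```text
clock: 21.98
tool_pos: [0.4732, 0.2986, 0.026]
tcp_rot: [-2.166, 0.117, 2.165]
ft_force: [2.3, -0.7, 3.0]
gripper_width: 0.0178
```

Emit:
jog_arm --moves '[[[0,0,0,0,0,0],[0,0,0,0,0,0],[0,0,0,0,0,0],[0,0,0,0,0,0],[0,0,0,0,0,0]]]' --gripper 70

```text
clock: 22.6
tool_pos: [0.4727, 0.2984, 0.0257]
tcp_rot: [-2.166, 0.117, 2.166]
ft_force: [-0.1, -0.7, 0.1]
gripper_width: 0.063
```

Emit:
jog_arm --moves '[[[-15,0,0,0,0,0],[-40,0,0,0,0,0],[-50,0,0,0,0,0],[-50,0,5,-0.03,0,0],[-40,0,10,-0.1,0,0]]]'

```text
clock: 23.22
tool_pos: [0.4579, 0.3001, 0.224]
tcp_rot: [2.213, 0.028, -2.208]
ft_force: [0.7, 1.7, -0.7]
gripper_width: 0.0699
```

Run:
```python
from h import *
p=shot('wrist','w14.png');np.savez('w14.npz',mtx=p['mtx'],camera_from_world=p['camera_from_world'])
st()
a=cv2.imread('pics/w14.png');cv2.imwrite('pics/w14z.png',cv2.resize(a[0:240,150:350],None,fx=2.5,fy=2.5,interpolation=cv2.INTER_CUBIC))
```

```text
t 23.275 p [0.4578 0.3023 0.2288] yaw 1.8 down [ 0.007  0.005 -1.   ] F [-0.57  2.    4.49] M [ 0.17 -0.07  0.01] w 0.0701 q [-0.24  0.37 -0.59  1.73  0.23  1.1  -2.44]
```

View pics/w14z.png

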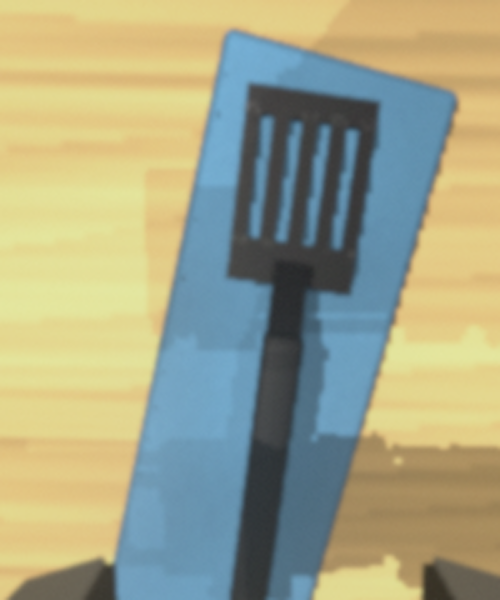

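The turner lies wholly on the rest, about 6.5° off its axis. There is plenty of time, so I'll do the half turn to take it again and line it up.

Emit:
jog_arm --moves '[[[0,0,0,-0.18,0,0],[0,0,0,-0.18,0,0],[0,0,0,-0.18,0,0],[0,0,0,-0.18,0,0],[0,0,0,-0.18,0,0]]]'

```text
clock: 23.9
tool_pos: [0.4576, 0.2998, 0.2216]
tcp_rot: [1.666, 0.833, -1.664]
ft_force: [0.0, 0.2, 0.1]
gripper_width: 0.0701
```

Emit:
jog_arm --moves '[[[0,0,0,-0.18,0,0],[0,0,0,-0.18,0,0],[0,0,0,-0.18,0,0],[0,0,0,-0.18,0,0],[0,0,0,-0.18,0,0]]]'

```text
clock: 24.52
tool_pos: [0.4577, 0.2997, 0.2215]
tcp_rot: [1.018, 1.319, -1.018]
ft_force: [-0.7, 0.9, 0.2]
gripper_width: 0.0698
```

Emit:
jog_arm --moves '[[[0,0,0,-0.18,0,0],[0,0,0,-0.18,0,0],[0,0,0,-0.18,0,0],[0,0,0,-0.18,0,0],[0,0,0,-0.18,0,0]]]'

```text
clock: 25.15
tool_pos: [0.4578, 0.2995, 0.2214]
tcp_rot: [0.325, 1.546, -0.325]
ft_force: [0.4, 0.1, 0.8]
gripper_width: 0.07
```

Run:
```python
from h import *
st()
plan([((.4727,.2985,.12),np.radians(173.8),5),((.4727,.2985,.0258),np.radians(173.8),5)])
```

```text
t 25.15 p [0.4578 0.2995 0.2214] yaw 156.26 down [ 0.001 -0.    -1.   ] F [0.44 0.15 0.82] M [ 0.07 -0.16  0.03] w 0.07 q [ 0.12  0.59 -1.2   1.71  0.58  1.25 -0.06]
[[20.3, 1.0, 2.8, -0.061, 0.0, 0.0], [20.2, 0.9, 2.9, -0.061, 0.0, 0.0], [20.3, 0.6, 2.8, -0.062, 0.0, 0.0], [20.3, 0.5, 3.0, -0.061, 0.0, 0.0], [20.3, 0.3, 2.9, -0.061, 0.001, 0.0]]
[[18.8, 0.0, 0.0, -0.0, -0.0, 0.0], [18.9, 0.0, 0.0, -0.0, -0.0, 0.0], [18.8, 0.0, 0.1, -0.0, -0.0, 0.0], [18.8, 0.0, -0.0, -0.0, -0.0, 0.0], [18.9, 0.0, -0.0, -0.0, -0.0, 0.0]]
```

Emit:
jog_arm --moves '[[[20,1,3,0,0,0],[20,1,3,0,0,0],[20,0,3,0,0,0],[20,0,3,0,0,0],[15,0,3,0,0,0]]]'

```text
clock: 25.78
tool_pos: [0.4722, 0.2951, 0.124]
tcp_rot: [0.329, 1.546, -0.33]
ft_force: [0.0, 0.0, 0.4]
gripper_width: 0.07
```

Run:
```python
from h import *
st()
```

```text
t 25.775 p [0.4722 0.2951 0.124 ] yaw 155.92 down [-0.001 -0.001 -1.   ] F [0.01 0.03 0.38] M [ 0.08 -0.22 -0.  ] w 0.07 q [ 0.07  0.7  -1.11  1.8   0.7   1.1  -0.14]
```

Joint 3 has eased to -1.11. I'll continue turning, with a little descent.

Run:
```python
from h import *
plan([((.4727,.2985,.09),np.radians(173.8),5)])
```

```text
[[6.8, 0.7, -0.2, -0.062, -0.0, 0.0], [6.8, 0.7, -0.1, -0.063, -0.0, 0.0], [6.8, 0.7, -0.1, -0.062, -0.0, 0.001], [6.8, 0.6, -0.1, -0.063, -0.001, -0.0], [6.8, 0.7, 0.0, -0.062, 0.0, -0.0]]
```

Emit:
jog_arm --moves '[[[7,1,0,-0.062,0,0],[7,1,0,-0.063,0,0],[7,1,0,-0.062,0,0],[7,0.5,0,-0.063,0,0],[6,0,0,-0.062,0,0]]]'

```text
clock: 26.4
tool_pos: [0.4735, 0.2988, 0.091]
tcp_rot: [0.083, 1.569, -0.083]
ft_force: [-0.6, -0.5, -0.7]
gripper_width: 0.07
```

Run:
```python
from h import *
manip.camera('wrist');p=shot('wrist','w15.png');np.savez('w15.npz',mtx=p['mtx'],camera_from_world=p['camera_from_world'])
st()
```

```text
t 26.5 p [0.4733 0.2984 0.0906] yaw 173.84 down [-0.001 -0.001 -1.   ] F [-0.1  -0.36 -0.33] M [ 0.04 -0.18  0.01] w 0.0703 q [ 0.07  0.78 -1.14  1.82  0.8   1.09  0.09]
```

View pics/w15.png

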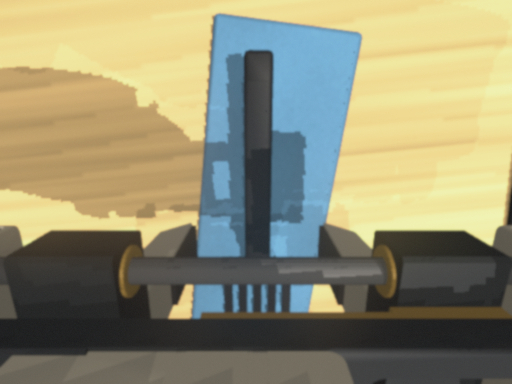

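The handle is centred at column 258 between the fingers and parallel to them, with the rest turned about 7° relative to it. I'll descend and grasp.

Emit:
jog_arm --moves '[[[18,0,0,0,0,0],[18,0,0,0,0,0],[16,0,0,0,0,0],[11,0,0,0,0,0],[2,0,0,0,0,0]]]'

```text
clock: 27.12
tool_pos: [0.4731, 0.2985, 0.0258]
tcp_rot: [0.084, 1.57, -0.085]
ft_force: [-0.4, -0.1, 1.0]
gripper_width: 0.0699
```

Emit:
jog_arm --moves '[[[0,0,0,0,0,0],[0,0,0,0,0,0],[0,0,0,0,0,0],[0,0,0,0,0,0],[0,0,0,0,0,0]]]' --gripper 0 --force 25

```text
clock: 27.75
tool_pos: [0.4735, 0.2987, 0.0268]
tcp_rot: [0.085, 1.569, -0.085]
ft_force: [-0.4, 0.2, -0.4]
gripper_width: 0.0246
```

Emit:
jog_arm --moves '[[[0,0,0,0,0,0],[0,0,0,0,0,0],[0,0,0,0,0,0],[0,0,0,0,0,0],[0,0,0,0,0,0]]]'

```text
clock: 28.38
tool_pos: [0.4735, 0.2987, 0.0267]
tcp_rot: [0.085, 1.569, -0.085]
ft_force: [0.3, -0.7, 1.3]
gripper_width: 0.0177
```

Run:
```python
from h import *
st()
plan([((.4727,.2985,.04),np.radians(173.8),2),((.468,.306,.04),np.radians(180-12.6),3),((.468,.306,.0258),np.radians(180-12.6),5)])
```

```text
t 28.375 p [0.4735 0.2987 0.0267] yaw 173.82 down [ 0. -0. -1.] F [ 0.31 -0.67  1.34] M [-0.03 -0.17 -0.03] w 0.0177 q [ 0.03  0.85 -1.06  1.87  0.9   1.    0.02]
[[-6.6, -0.1, -0.4, 0.0, 0.0, 0.0], [-6.7, -0.2, -0.4, 0.0, 0.0, 0.0], [0.0, 2.3, -1.8, 0.037, 0.0, 0.0], [0.0, 2.3, -1.9, 0.038, 0.0, 0.0], [0.0, 2.1, -2.0, 0.037, 0.0, 0.0]]
[[2.8, 0.0, 0.0, 0.0, 0.0, 0.0], [2.9, 0.0, 0.0, 0.0, 0.0, 0.0], [2.8, 0.0, 0.0, 0.0, 0.0, 0.0], [2.9, 0.0, 0.0, 0.0, 0.0, 0.0], [2.8, 0.0, 0.0, 0.0, 0.0, 0.0]]
```

Emit:
jog_arm --moves '[[[-6,0,0,0,0,0],[-7,0,0,0,0,0],[0,2.5,-2,0.037,0,0],[0,2.5,-2,0.038,0,0],[0,2,-2,0.037,0,0]]]'

```text
clock: 29.0
tool_pos: [0.4685, 0.3068, 0.0402]
tcp_rot: [0.174, 1.564, -0.173]
ft_force: [0.3, -0.2, -0.4]
gripper_width: 0.0179
```

Emit:
jog_arm --moves '[[[0,0,0,0,0,0],[5,0,0,0,0,0],[5,0,0,0,0,0],[3,0,0,0,0,0],[1,0,0,0,0,0]]]'

```text
clock: 29.62
tool_pos: [0.4684, 0.3061, 0.0266]
tcp_rot: [0.171, 1.563, -0.174]
ft_force: [-4.4, -8.6, 24.4]
gripper_width: 0.0177
```

Run:
```python
from h import *
st()
p=shot('wrist','w16.png')
```

```text
t 29.625 p [0.4684 0.3061 0.0266] yaw 167.41 down [ 0.    -0.001 -1.   ] F [-4.37 -8.6  24.39] M [-1.75  0.87  0.03] w 0.0177 q [ 0.    0.84 -1.04  1.87  0.88  0.98 -0.09]
```

View pics/w16.png

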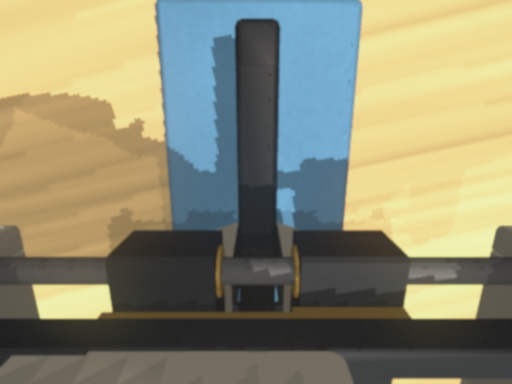

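It is parallel to and centred on the rest, pressing a little at 24 N. I'll ease up 1 mm, open and lift away.

Emit:
jog_arm --moves '[[[-1,0,0,0,0,0],[0,0,0,0,0,0],[0,0,0,0,0,0],[0,0,0,0,0,0],[0,0,0,0,0,0]]]'

```text
clock: 30.3
tool_pos: [0.4686, 0.3066, 0.0267]
tcp_rot: [0.173, 1.564, -0.173]
ft_force: [0.1, -0.3, 2.4]
gripper_width: 0.0179
```

Emit:
jog_arm --moves '[[[0,0,0,0,0,0],[0,0,0,0,0,0],[0,0,0,0,0,0],[0,0,0,0,0,0],[0,0,0,0,0,0]]]' --gripper 70

```text
clock: 30.92
tool_pos: [0.4685, 0.3065, 0.0267]
tcp_rot: [0.173, 1.564, -0.173]
ft_force: [-0.5, 0.4, 0.2]
gripper_width: 0.0634
```

Emit:
jog_arm --moves '[[[-10,0,0,0,0,0],[-20,0,0,0,0,0],[-30,0,0,0,0,0],[-30,0,0,0,0,0],[-20,0,0,0,0,0]]]'

```text
clock: 31.55
tool_pos: [0.4687, 0.3072, 0.1394]
tcp_rot: [0.174, 1.562, -0.171]
ft_force: [-0.1, 0.7, -1.5]
gripper_width: 0.0698
```

Run:
```python
from th import *
st()
shot('scene','s17.png');print(theta('s17.png'));shot('wrist','w17.png');st()
```

```text
t 31.55 p [0.4687 0.3072 0.1394] yaw 167.41 down [ 0.002  0.001 -1.   ] F [-0.14  0.74 -1.47] M [ 0.11 -0.18 -0.  ] w 0.0698 q [ 0.08  0.71 -1.16  1.78  0.72  1.15  0.03]
[(0.988, 0.24), (0.974, 0.25), (0.97, 0.23), (0.927, 0.26)]
t 31.65 p [0.4692 0.3076 0.1395] yaw 167.39 down [ 0.003  0.002 -1.   ] F [ 0.57 -0.27  0.1 ] M [ 0.02 -0.15  0.02] w 0.0696 q [ 0.07  0.71 -1.16  1.78  0.72  1.15  0.03]
```

View pics/s17.png

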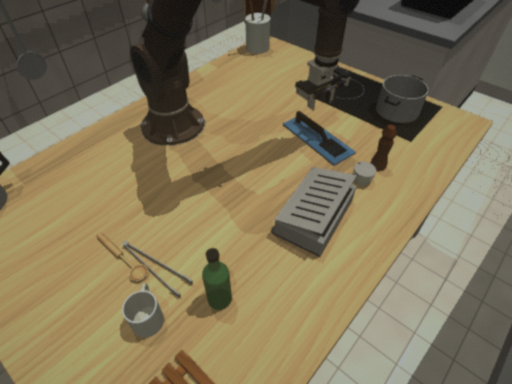

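View pics/w17.png

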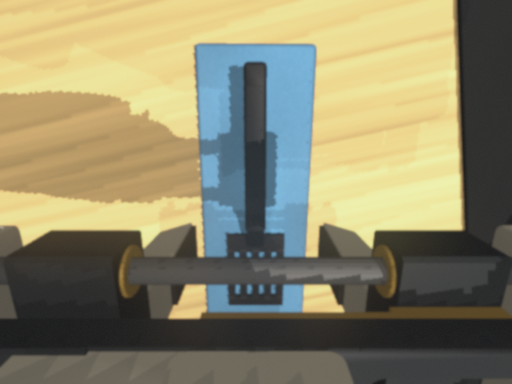

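The turner lies along the rest and is centred on it. The cover is at 0.24 rad and the bystanders haven't moved. The gripper is about 80 mm clear, so I'll hand in.

Run:
```python
from h import *
print(manip.job_done());st()
```

```text
the job is handed in; nothing more can be done
None
the job is handed in; nothing more can be done
```

The cover is tipped up and the turner is back on the blue rest. I handed the job in at about 31.7 s on the clock.

- **Gaps:** The left gap jammed at about 23 mm with 9 N, so it is the blind one. The right gap ran free past 42 mm. The catch bottomed at about 62.5 mm: the last push raised the force to 34 N with no further cover movement.
- **Turner:** I drew it straight out and laid it on the rest about 6.5° off its axis, because joint 7 was near its limit (-2.71 of -2.74). I then took it again with the hand turned half round. It now lies parallel to the rest and centred on it.
- **Last checks:** Registering the scene images gave a cover angle of 0.24 rad, the same before and after the withdrawal. By eye in the last scene picture, the bystanders had not moved. The gripper was open and about 80 mm clear of the turner.
- **Small disagreements:** The measured stop depths are up to 1 mm from the nominal 22 and 62, within calibration. The second laying-down briefly pressed the turner on the rest with about 24 N, measured at the wrist, before I eased off.

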